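# Slide a brake pad under the lips of the pad fixture and tug-test its catch

## Task

Set the eared brake pad flat, friction side up, on the open entry end of the slide fixture and slide it under the two overhanging lips fully home against the end stops, so that the sprung catch snaps up behind it. Then tug it back towards the entry with about 10 N (never over 25 N) for about a second to prove that the catch holds, and let go, leaving it home behind the raised catch. Leave the pad without ears, the wrench and the can where they are.

Things in the scene. Friction and masses are not known exactly. Their poses are not given: they have to be found in the camera images.
- pad_mid (a point): Eared brake pad, friction side up, 0.3-0.6 kg: steel backing plate 52 (x) by 104 (y) by 7 mm at the bottom, an ear 30 (x) by 13 (y) by 7 mm amid each short end (130 mm over the ears); on it a grey block 44 (x) by 88 (y) by 15 mm. Alike either way round. Point: its centre, 11 mm above its underside. Grip it across the block's 44 mm, above the plate: those faces stay free in the fixture.
- plain_pad_mid (a point): A brake pad just like the other but without ears: 52 by 104 by 22 mm. A bystander. This point is its centre, 11 mm above its underside; same axes.
- fixture: Slide fixture, fixed: base 215 (x) by 170 mm (y); x is the slide direction, entry to stops; origin on the bench, on the middle line. Floor 14 mm above the bench from x = -130 to 85 mm. Channel x = -20 to 85 mm: walls at y = +-67.5 mm (2.5 mm beside each ear), lips reaching in to y = +-55 mm, 9.5 to 14.5 mm above the floor (2.5 mm over the ears). Flared lead-ins from x = -50 mm.
- home (a point): Fixed point on the fixture: the pad's centre when it lies on the floor against the end stops (fixture x 30, y 0, 25 mm above the bench). Axes as the fixture's; the pad's x lies along the fixture's x. The stops (x = 56 mm, |y| = 25 to 67 mm, 9.5 mm high) meet the plate's front edge; the middle between them is free for a finger.
- entry (a point): Fixed point on the fixture: the pad's centre when it lies on the open entry end of the floor in line with the channel (fixture x -90, y 0, 25 mm above the bench), 120 mm before home, clear of lips, lead-ins and catch.
- catch (a joint): Sprung steel tongue 43 by 30 mm in the middle of the floor, hinged at its entry end (fixture x = -44 mm), free end at x = 0.5 mm. Rad: 0 = raised, free end 5.5 mm above the floor; about 0.15 = pressed flush (1-2 N). The pad rides over it from the entry side; within 2 mm of home it snaps up behind the backing plate and blocks it. It stays below the plate's top.
- catch_mount (a joint): How far (m) the catch's spring mount is drawn towards the entry: 0 at rest, end stop at 0.008; 4 N per mm, so 10 N on the catch reads 0.0025. Tugged, the pad moves back 3 to 4 mm freely, meets the catch, then gives by this much; friction on the floor adds 1 to 6 N to what the hand feels.
- wrench: A steel open-end wrench 180 mm long lying on the bench beyond the work. A bystander. Origin under its middle.
- can: A grey can 60 mm in diameter and 130 mm high standing on the bench. A bystander. Origin under its middle.
Not all that is in view belongs to the job. What is shaped like the part that bears pad_mid but blue or green is not meant.

How it is judged (in metres and radians):
On the way, in this order (a step that is already met when the one before it is completed fails the run):
1. the pad lies flat and in line at the entry or in the channel's mouth, on the fixture's floor, before the catch (x of pad_mid in the frame of home between -0.15 and -0.05 m and y of pad_mid in the frame of home between -0.02 and 0.02 m and z of pad_mid in the frame of home between -0.004 and 0.006 m and angle between the x axis of pad_mid and the x axis of home, either way round below 0.25 rad), for 0.1 s.
2. the pad is home under the lips and the catch has snapped up behind it (x of pad_mid in the frame of home above -0.005 m and y of pad_mid in the frame of home between -0.005 and 0.005 m and z of pad_mid in the frame of home below 0.005 m and value of joint catch below 0.05 rad), for 0.1 s.
3. the pad is tugged back against the catch with 3 to 20 N for 0.4 s, and the catch holds it (value of joint catch_mount between 0.00075 and 0.005 m and x of pad_mid in the frame of home between -0.012 and -0.0025 m and z of pad_mid in the frame of home below 0.005 m and value of joint catch below 0.05 rad), for 0.4 s.
At the end, for the whole second after the job is handed in: The pad lies still and flat (0.06 rad) on the fixture's floor under the lips, its centre within 6 mm of home along and 5 mm across the slide and 3 mm in height, the catch raised (below 0.05 rad) behind it; plain pad, wrench and can are within 30 mm of their start (x of pad_mid in the frame of home above -0.006 m and y of pad_mid in the frame of home between -0.005 and 0.005 m and z of pad_mid in the frame of home between -0.003 and 0.003 m and angle between pad_mid's own z axis and vertical below 0.06 rad and value of joint catch below 0.05 rad and linear speed of pad below 0.01 m/s and distance of each of plain_pad_mid, wrench, can from where it was at the start of the episode below 0.03 m); the robot touches nothing.
It fails at once if the catch is pulled with more than 25 N (value of joint catch_mount above 0.00625 m).
It fails at once if the plain pad, the wrench or the can is shifted by more than 30 mm (distance of any of plain_pad_mid, wrench, can from where it was at the start of the episode above 0.03 m).
It also fails if it takes over 54 s, if anything falls off the work surface, if the arm or the gripper's body presses on something with over 40 N, if the wrist force passes 120 N, or if a joint passes its speed limit or range.

## Robot

A 6-joint arm with a two-finger parallel gripper is mounted at the origin on the work surface. World frame = base frame: x ahead of the robot, y to its left, z up, the work surface at z = 0. Lengths are in mm, angles in rad, forces in N, time in s.
With the tool pointing down it reaches from about 300 to 775 mm from the base axis. Payload 14.6 kg.
Tool frame: the origin (TCP) lies on the centre line of the jaws, within the pads' length; the fingertips stand 19 mm ahead of it and the grasp point (between the pads) is the TCP (bot.tip_reach is the distance from the TCP to the fingertips, in mm); z points along the fingers, y is the line along which they close (so a half turn about z gives the same grasp; the last joint's range is limited). The gripper opens to 85 mm and grips with 20 to 120 N. Pads are 22 mm wide; open, the fingers measure 114 mm over their backs; the gripper's body (76 mm by 85 mm) begins 54 mm behind the grasp point. The pads swing forward as they close: fully open they stand 13 mm farther back than shut.
Start: joints at [-0.067, 0.3, 1.521, -0, 1.321, -0.067], TCP at [549.991, -0.002, 250.281] pointing down, gripper open.
Joint ranges: [-3.03, 3.03], [-0.79, 2.21], [0.23, 2.52], [-1.04, 4.18], [0, 3.07], [-2.55, 2.55]. Speed limits (rad/s): [2.22, 2.22, 2.57, 3.14, 3.14, 3.14].

## Interface

Orientations are given as a unit quaternion [w, x, y, z].
In Python, from rig import bot gives the robot as it stands. Calls block until the motion is done:
- bot.move_to(position, orientation): joint-space move of the TCP to a pose.
- bot.servo_line(position, attitude=None, speed=150, until_force=None): straight line of the TCP; attitude=None keeps the orientation; speed is the mean speed in mm/s. With until_force (N) it stops when the force on the tool has changed by that much, and returns True; else False.
- bot.move_joints(angles): joint-space move.
- bot.move_gripper(opening, grip_force=None): finger opening in mm; grip_force is the grip in N (None keeps the last); returns when the fingers have stopped.
- bot.dwell(seconds).
- bot.ik(position, orientation): joint angles nearest the present ones, or None.
- bot.read_state(): the state.
- bot.read_camera(name): name is "scene" or "side" or "wrist"; returns a dict with "image" (384x512x3 uint8, blue, green, red), "depth" (384x512 float32, mm along the optical axis (not along the pixel's ray), 0 where there is no reading), "fovy" (degrees; the focal length in pixels is half the picture's height over the tangent of half this angle, whatever the lens; pixels are square), "cx", "cy" (the principal point, pixels), "eye" and "attitude" of the camera in the world; the wrist camera has in their place "mount" (4x4, takes a point from camera to tool coordinates, whose origin is the TCP and whose axes are the flange's). Camera axes: x right, y down, z forward; pixel columns grow to the right and rows downward; lengths in mm; the calibration is good to about 2 mm. A picture is of the moment at which its call begins: read the wrist's pose just before it.
A pose or a line that the arm cannot do raises bot.MotionError and nothing moves.
- bot.finish_job(): hands the job in; it is judged then, once.
The state is a dict: "clock": time; "joint_positions": joint angles; "qvel": joint speeds; "effort": joint torques, N m; "ee_pos": TCP position; "tool_rot": TCP orientation; "ft_force": force on the tool from outside, world axes, zero at the start; "moment": the same for the moment, N m; "grip_width": finger opening in mm; "grip_force": force on a finger pad.
Only numpy, scipy, OpenCV 4.12 (cv2) and the standard library are available. Lean on these libraries where they do the work, as an engineer would, in place of code of your own. Each camera call takes 0.05 s, during which the arm holds its last target. There are 200 camera calls.

## Working session

There is one attempt and no reset: what is moved stays moved. The work goes in short steps, each a Python script; the robot and the scene stay as the last script left them, time stands still between calls to the robot, and variables do not carry over. Pictures are saved under pics/ and viewed, at most 10 in all, crops included, and the job is handed in when it is done.

```bash
mkdir -p pics; cat > h.py <<'E'
import numpy as np, cv2
from scipy.spatial.transform import Rotation as R
from rig import bot
def rot(q): q=np.array(q); return R.from_quat(q[[1,2,3,0]]).as_matrix()
def quat(M): q=R.from_matrix(M).as_quat(); return [q[3],q[0],q[1],q[2]]
def cloud(name):
    s=bot.read_state(); c=bot.read_camera(name); d=c["depth"]; h,w=d.shape
    f=h/2/np.tan(np.radians(c["fovy"])/2)
    v,u=np.mgrid[:h,:w]; P=np.stack([(u-c["cx"])/f*d,(v-c["cy"])/f*d,d],-1)
    if "mount" in c:
        M=np.array(c["mount"]); P=P@M[:3,:3].T+M[:3,3]; P=P@rot(s["ee_pos"] is not None and s["tool_rot"]).T+np.array(s["ee_pos"])
    else: P=P@rot(c["attitude"]).T+np.array(c["eye"])
    P[d==0]=np.nan
    return c["image"],P
E
python3 - <<'E'
from h import *
for n in("scene","side"):
    im,P=cloud(n); cv2.imwrite(f"pics/{n}0.png",im); np.save(n+"0.npy",P)
    c=bot.read_camera(n); print(n,c["eye"],c["attitude"],c["fovy"])
s=bot.read_state(); print(s["tool_rot"],s["clock"])
E
```

```text
scene [1152.34560946  791.31130326 1038.74315043] [-0.14395226  0.31411172  0.86545539 -0.36276512] 42.70401955408637
side [-138.8418021  -606.80662564  751.22778764] [-0.39945149  0.8364785  -0.33798856  0.16280651] 53.58369222976362
[-2.77513902e-04  7.07112819e-01  7.07100646e-01 -2.46447534e-04] 0.2
```

View pics/scene0.png

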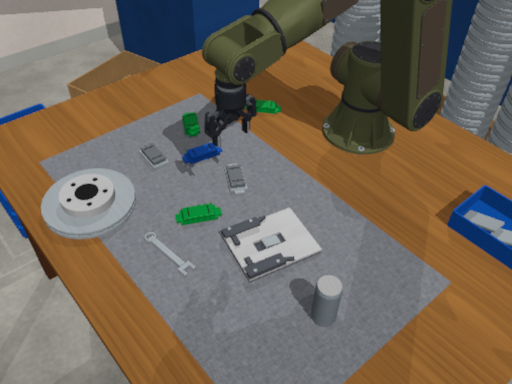

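View pics/side0.png

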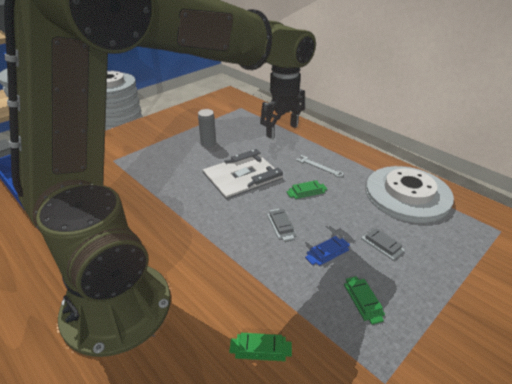

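Scene and side show two grey candidates: scene (236,178)/side (281,224), and scene (153,155)/side (383,243). The rest are blue (202,153) or green (198,214), (191,123) and (267,106), which are not meant. The fixture is at scene (270,243), the wrench at (169,253) and the can at (327,300).

```bash
python3 - <<'E'
from h import *
a=cv2.imread("pics/scene0.png"); b=cv2.imread("pics/side0.png")
def cr(i,u,v,r=32,n=380): return cv2.resize(i[v-r:v+r,u-r:u+r],(n,n//1),interpolation=cv2.INTER_CUBIC)[:290+90]
top=np.hstack([cr(a,236,178,n=290),cr(a,153,155,n=290)]);bot_=np.hstack([cr(b,281,224,n=290),cr(b,383,243,n=290)])
cv2.imwrite("pics/crops.png",np.vstack([top,bot_]))
S=np.load("scene0.npy");D=np.load("side0.npy")
for n,P,px in(("scene",S,[(236,178),(153,155),(270,243),(278,214),(222,240),(248,277),(321,243),(240,229),(268,262)]),("side",D,[(281,224),(383,243),(243,172)])):
    for u,v in px: print(n,u,v,np.nanmedian(P[v-1:v+2,u-1:u+2].reshape(-1,3),0).round(0))
# merged height map top view
Q=np.vstack([S.reshape(-1,3),D.reshape(-1,3)]);C=np.vstack([a.reshape(-1,3),b.reshape(-1,3)])
k=(Q[:,2]>-10)&(Q[:,2]<140)
x0,y0=250,-350
im=np.zeros((300,350,3),np.uint8)
for q,c in zip(Q[k],C[k]):
    i,j=int((q[0]-x0)/2),int((q[1]-y0)/2)
    if 0<=i<300 and 0<=j<350: im[i,j]=c
cv2.imwrite("pics/top.png",cv2.resize(im,(700,600),interpolation=cv2.INTER_NEAREST))
E
```

```text
scene 236 178 [489. -61.  21.]
scene 153 155 [ 625. -311.   22.]
scene 270 243 [572. 190.  18.]
scene 278 214 [482. 124.  15.]
scene 222 240 [657.  90.   2.]
scene 248 277 [687. 237.  16.]
scene 321 243 [456. 268.   1.]
scene 240 229 [609. 110.  28.]
scene 268 262 [624. 240.  28.]
side 281 224 [463. -91.  22.]
side 383 243 [ 603. -332.   24.]
side 243 172 [564. 178.  17.]
```

View pics/crops.png

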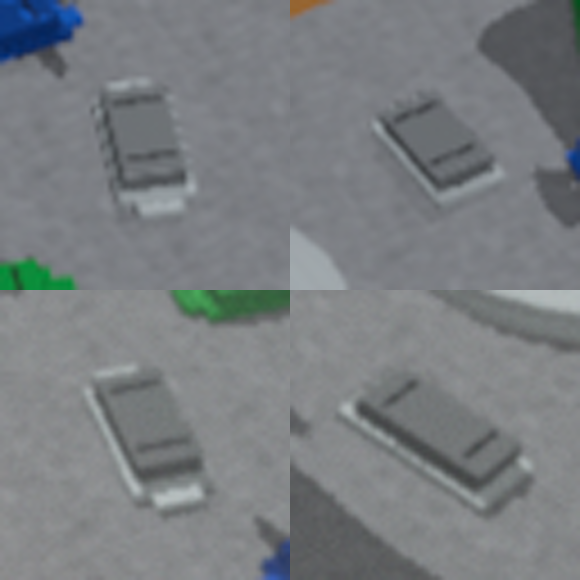

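View pics/top.png

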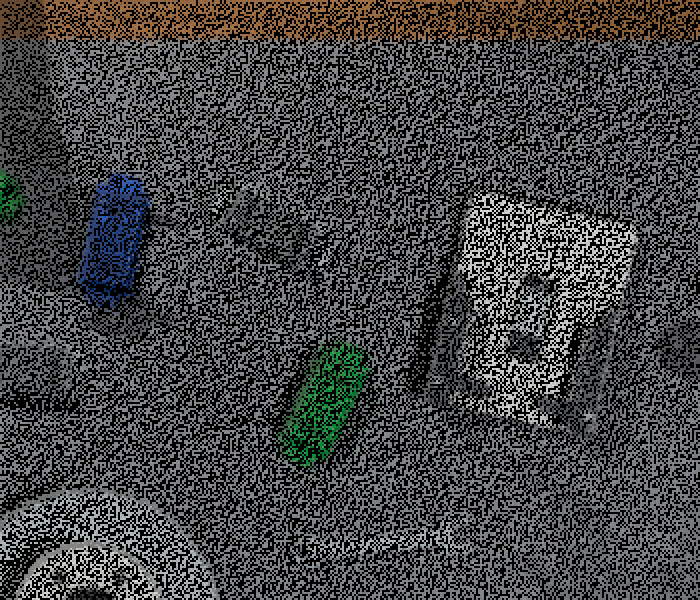

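The crops show the left candidate (scene 236,178) with light ears at both ends, so that is pad_mid, at about (476,-80). The right one (153,155) has no ears and is the plain pad. In the top view (x down, y right) the fixture's entry end is at low x, and its slide direction is turned about -15°. Next, wrist-camera views of both.

```bash
python3 - <<'E'
from h import *
q=bot.read_state()["tool_rot"]
for n,p in(("fix",[540,175,400]),("pad",[470,-80,300])):
    bot.move_to(p,q); bot.dwell(.3)
    im,P=cloud("wrist"); cv2.imwrite(f"pics/w{n}.png",im); np.save(f"w{n}.npy",P)
    X=P.reshape(-1,3); ok=~np.isnan(X[:,2]); print(n,bot.read_state()["ee_pos"],bot.read_state()["clock"],"bench z",np.nanmedian(X[np.abs(X[:,2])<6,2]))
    c=(570,175) if n=="fix" else (476,-80)
    for lo,hi in(((9,19),(22,32),(9,40)) if n=="fix" else ((18,26),(4,11),(4,30))):
        k=ok&(X[:,2]>lo)&(X[:,2]<hi)&(np.hypot(X[:,0]-c[0],X[:,1]-c[1])<(170 if n=="fix" else 85))
        print(lo,hi,k.sum(),np.median(X[k,2]),cv2.minAreaRect(X[k,:2].astype(np.float32)))
a=cv2.imread("pics/wfix.png");b=cv2.imread("pics/wpad.png")
cv2.imwrite("pics/w2.png",cv2.resize(np.hstack([a,b]),(800,300),interpolation=cv2.INTER_AREA))
E
```

```text
fix [540.13383836 174.50404091 399.63983037] 1.4667 bench z 0.007802957377862185
9 19 11066 13.554097594468004 ((563.6005859375, 183.402587890625), (170.20205688476562, 215.57003784179688), 77.18306732177734)
22 32 3121 27.80328264217684 ((603.8814086914062, 174.07894897460938), (170.35958862304688, 132.5625762939453), 77.29351806640625)
9 40 14328 13.919769375533832 ((563.5613403320312, 183.254638671875), (170.49610900878906, 215.5741729736328), 77.17748260498047)
pad [470.17213195 -79.62253353 300.03327521] 2.9083 bench z 0.13360504025772002
18 26 2348 21.504808705843402 ((477.7213439941406, -76.39463806152344), (88.09486389160156, 44.126678466796875), 62.01645278930664)
4 11 1171 6.563710501830542 ((477.71612548828125, -76.31425476074219), (129.84793090820312, 52.10315704345703), 61.956520080566406)
4 30 3545 20.928101104989935 ((477.71612548828125, -76.31425476074219), (129.84793090820312, 52.10315704345703), 61.956520080566406)
```

View pics/w2.png

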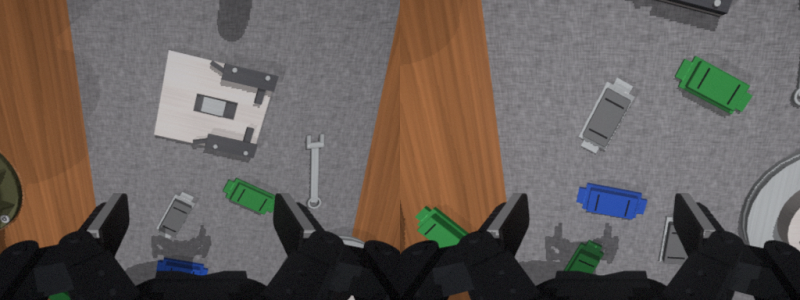

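The rectangles fit the nominal sizes: 170x215 for the base, 88x44 for the block and 130x52 over the ears. This gives the fixture yaw as -12.8° and the pad centre as (477.7,-76.35) with yaw -28°. The wrist views agree: eared pad at (607,115), and the fixture with its entry on the left at (180,95).

```bash
cat >> h.py <<'E'
def down(yaw): # tool y along world yaw (deg)
    return quat(R.from_euler('z',yaw,degrees=True).as_matrix()@np.array([[0,1,0],[1,0,0],[0,0,-1.]]))
FY=-12.82; UX=np.array([np.cos(np.radians(FY)),np.sin(np.radians(FY)),0]); UY=np.array([-UX[1],UX[0],0])
HOME=np.array([563.6,183.33,0])+52.5*UX
def st(t=""):
    s=bot.read_state(); d=np.array(s["ee_pos"])-HOME; f=np.array(s["ft_force"])
    print(t,round(s["clock"],2),"ee",np.round(s["ee_pos"],1),"fix",np.round([d@UX,d@UY],2),"F",np.round([f@UX,f@UY,f[2]],1),"w",round(s["grip_width"],1),round(s["grip_force"],1)); return s
E
python3 - <<'E'
from h import *
print(bot.tip_reach); p=np.array([477.72,-76.35,0]); q=down(-28)
bot.move_gripper(70); print(bot.tip_reach)
bot.move_to(p+[0,0,110],q); bot.dwell(.2); st()
print(bot.servo_line(p+[0,0,29],speed=80,until_force=6)); st()
bot.move_gripper(30,grip_force=60); bot.dwell(.2); st("gripped"); print(bot.tip_reach)
bot.servo_line(p+[0,0,120],speed=120); bot.dwell(.3); st("up")
bot.move_to(HOME-120*UX+[0,0,130],down(FY)); bot.dwell(.2); st("over entry")
im,_=cloud("side"); cv2.imwrite("pics/side1.png",im[60:300,130:450])
E
```

```text
19.0
19.0
 4.2 ee [478.4 -76.6 111.4] fix [ -77.89 -272.32] F [ 0.5  0.1 -0.3] w 69.5 0.0
False
 5.37 ee [478.  -76.4  29.5] fix [ -78.32 -272.28] F [0.3 0.  0.1] w 70.2 0.0
gripped 5.94 ee [478.1 -76.4  29.8] fix [ -78.24 -272.27] F [-1.7  0.1  8.8] w 42.3 61.0
19.0
up 7.15 ee [477.6 -76.3 119.6] fix [ -78.76 -272.26] F [-0.1 -0.3 -5.3] w 42.4 61.6
over entry 8.42 ee [498.1 197.2 130. ] fix [-119.47   -1.  ] F [ 0.4 -0.2 -5.2] w 42.1 61.6
```

View pics/side1.png

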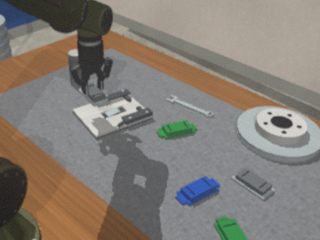

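The picture shows the pad held over the entry end at about crop (100,95), and the spot where it lay is empty. Now lower it onto the entry.

```bash
python3 - <<'E'
from h import *
E=HOME-120*UX
bot.servo_line(E+[0,0,56],speed=100); bot.dwell(.2); s=st("low")
print(bot.servo_line(E+[0,0,42],speed=25,until_force=4)); bot.dwell(.4); s=st("down")
im,P=cloud("scene"); cv2.imwrite("pics/scene1.png",cv2.resize(im[150:310,170:370],(800,640))[:600])
X=P.reshape(-1,3); d=X-HOME; x=d@UX; y=d@UY
k=(x<-90)&(x>-160)&(np.abs(y)<70)&(X[:,2]>18)&(X[:,2]<24); print("plate",k.sum(), cv2.minAreaRect(np.c_[x,y][k].astype(np.float32)), np.median(X[k,2]))
E
```

```text
low 9.56 ee [498.1 198.4  56.6] fix [-119.75    0.15] F [-0.  -1.3 -6.4] w 42.2 61.6
True
down 10.45 ee [497.7 198.3  43.8] fix [-1.2008e+02 -6.0000e-02] F [-1.4 -0.6  6.6] w 42.2 62.9
plate 143 ((-118.31672668457031, 0.13653564453125), (53.7205810546875, 136.89593505859375), 0.8908293843269348) 20.775676127496013
```

View pics/scene1.png

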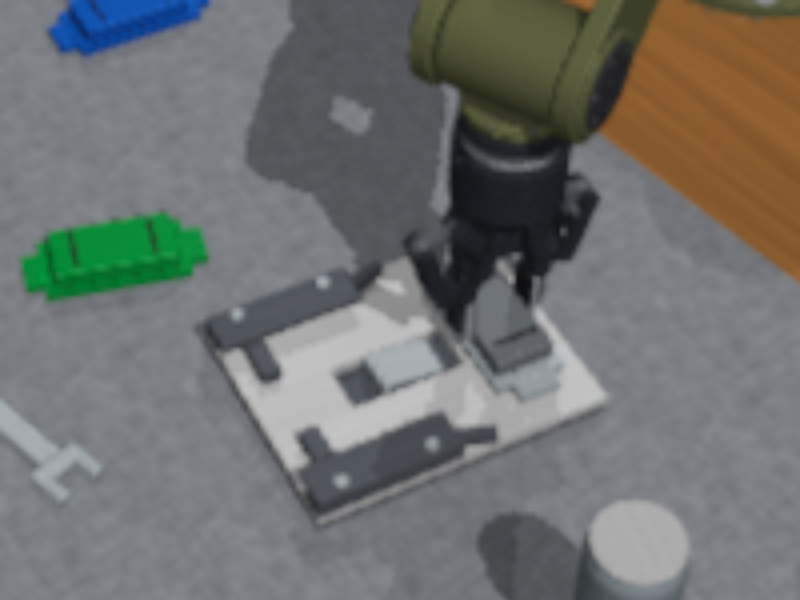

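The pad lies flat and square on the entry end, at picture (515,335), in line with the channel. Slide it in.

```bash
python3 - <<'E'
from h import *
z=bot.read_state()["ee_pos"][2]-.1
for x,v,f in((-80,60,15),(-40,40,15),(-12,40,18),(4,12,18)):
    r=bot.servo_line(HOME+x*UX+[0,0,z],speed=v,until_force=f); st(f"{x} {r}")
    if r: break
bot.dwell(.3); st("settled")
E
```

```text
-80 False 11.32 ee [537.2 189.4  43.9] fix [-7.957e+01  5.000e-02] F [2.4 0.4 0.5] w 42.5 62.3
-40 False 12.47 ee [575.4 180.8  43.8] fix [-40.48   0.14] F [-3.3  0.   5.4] w 42.2 62.9
-12 False 13.32 ee [602.8 174.5  43.9] fix [-12.29   0.14] F [-2.7  0.4  5.4] w 42.1 62.8
4 True 14.38 ee [615.3 171.8  43.9] fix [0.47 0.24] F [-4.  -1.   7.1] w 41.9 63.0
settled 14.68 ee [615.3 171.8  43.9] fix [0.43 0.25] F [-3.5 -1.   6.5] w 42.5 63.0
```

It stopped on force at +0.5 mm, which agrees with home. Now tug back in small steps, watching the force.

```bash
python3 - <<'E'
from h import *
z=bot.read_state()["ee_pos"][2]; x=0.4; base=[]
while x>-8:
    x-=.5; bot.servo_line(HOME+x*UX+[0,0,z],speed=8); bot.dwell(.1)
    s=st(f"{x:.1f}"); f=np.array(s["ft_force"])@UX
    if x>-2.2: base.append(f); b=np.median(base)
    elif f-b>9: break
bot.dwell(1.0); st("held")
E
```

```text
-0.1 15.03 ee [614.7 171.7  44. ] fix [-0.1   0.04] F [-0.4  0.3  3.4] w 42.0 62.6
-0.6 15.38 ee [614.4 171.8  44. ] fix [-0.39 -0.02] F [3.2 0.5 2.1] w 42.2 62.4
-1.1 15.73 ee [613.8 171.9  43.9] fix [-1.04 -0.03] F [3.5 0.  1.3] w 42.3 62.5
-1.6 16.08 ee [613.2 172.   43.9] fix [-1.61 -0.04] F [ 3.8 -1.1  2.1] w 42.1 62.5
-2.1 16.43 ee [612.7 172.1  44. ] fix [-2.09 -0.02] F [ 2.8 -0.1  3.2] w 42.2 62.6
-2.6 16.78 ee [612.3 172.3  43.9] fix [-2.59  0.01] F [ 3.  -1.3  2.8] w 42.1 62.6
-3.1 17.13 ee [611.8 172.4  43.9] fix [-3.1   0.03] F [3.9 0.4 3.1] w 42.2 62.6
-3.6 17.48 ee [611.3 172.5  43.9] fix [-3.55  0.02] F [4.8 0.5 3.6] w 42.2 62.5
-4.1 17.83 ee [610.9 172.6  43.9] fix [-3.95  0.01] F [5.4 1.  1.9] w 42.4 62.5
-4.6 18.18 ee [610.5 172.7  43.9] fix [-4.36  0.02] F [7.3 0.4 1.3] w 41.8 62.4
-5.1 18.53 ee [610.2 172.7  43.9] fix [-4.75  0.01] F [7.9 0.  1.6] w 42.1 62.4
-5.6 18.88 ee [609.8 172.8  43.9] fix [-5.13  0.  ] F [9.  0.2 1.1] w 42.1 62.3
-6.1 19.23 ee [609.4 172.9  43.9] fix [-5.53 -0.03] F [ 9.7  1.3 -1.1] w 42.1 62.3
-6.6 19.58 ee [609.  173.   43.9] fix [-5.92 -0.02] F [11.3  0.4 -0.5] w 42.4 62.2
-7.1 19.93 ee [608.7 173.   44. ] fix [-6.27 -0.05] F [11.7  0.6 -1.2] w 42.4 62.2
-7.6 20.28 ee [608.3 173.1  44. ] fix [-6.69 -0.05] F [13.1  0.7 -2.9] w 42.4 62.1
held 21.28 ee [608.3 173.1  44. ] fix [-6.68 -0.06] F [11.9  0.7 -2. ] w 42.2 62.1
```

About 9–12 N was held for over 1 s. Push it back home and release.

```bash
python3 - <<'E'
from h import *
z=bot.read_state()["ee_pos"][2]
print(bot.servo_line(HOME-1*UX+[0,0,z],speed=10,until_force=22)); bot.dwell(.3); st("fwd")
bot.move_gripper(70); bot.dwell(.3); st("open")
bot.servo_line(HOME-1*UX+[0,0,150],speed=90)
bot.move_to(HOME-60*UX-40*UY+[0,0,300],down(FY)); bot.dwell(.5); st("up")
im,P=cloud("wrist"); cv2.imwrite("pics/wend.png",im)
X=P.reshape(-1,3); d=X-HOME; x=d@UX; y=d@UY
k=(np.hypot(x,y)<70)&(X[:,2]>32)&(X[:,2]<42); print("block",k.sum(),cv2.minAreaRect(np.c_[x,y][k].astype(np.float32)),np.median(X[k,2]))
for lo,hi in((-50,-44),(-42,-36),(-36,-31)):
    c=(x>lo)&(x<hi)&(np.abs(y)<11); print("catch z",lo,np.nanmedian(X[c,2]),"floor",np.nanmedian(X[(x>lo)&(x<hi)&(np.abs(y)>25)&(np.abs(y)<45),2]))
E
```

```text
True
fwd 22.12 ee [611.8 172.4  44. ] fix [-3.08  0.05] F [-2.  -0.1  5.2] w 42.3 62.9
open 22.81 ee [612.5 172.3  44.2] fix [-2.38  0.08] F [1.1 0.4 0.5] w 70.0 0.0
up 25.33 ee [547.5 146.  299.7] fix [-59.94 -39.98] F [-0.8  0.2 -0.2] w 69.9 0.0
block 2716 ((-3.7111244201660156, -0.02941131591796875), (44.24803924560547, 85.88246154785156), 0.00649369228631258) 35.584342064125224
catch z -50 16.821615096755806 floor 358.9588297236674
catch z -42 18.13445156804687 floor 13.679786494868893
catch z -36 18.675414252010796 floor 13.75630161215824
```

View pics/wend.png

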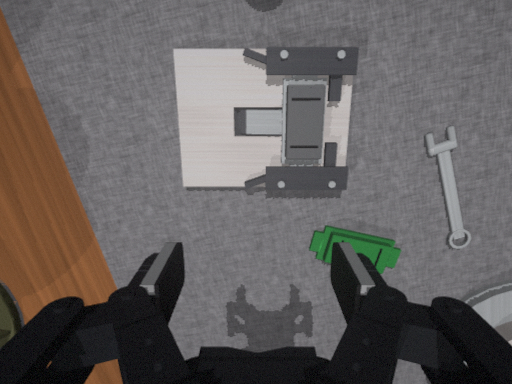

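The view shows the pad under both lips at (304,121), with the catch raised behind it at (264,122). Catch heights are 16.8 to 18.7 mm and rise towards the pad, against a 13.7 mm floor. The pad sits about 3.7 mm short of the stops, inside the 6 mm allowed and blocked by the catch. The wrench has not been touched.

```bash
python3 -c "
from rig import bot
print(bot.finish_job())"
```

```text
the job is handed in; nothing more can be done
None
```

The job is handed in, with no verdict returned: the eared pad is flat under the lips, about 3.7 mm short of the stops (6 mm allowed), behind the raised catch, which held a tug of about 9–12 N for over a second.

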